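# Vent the line, then hold the sampling valve on its third port

## Task

Vent the sampling line: press the mushroom plunger of the small square vent valve fully home and let it come all the way back up. Then turn the pointer knob of the round selector valve clockwise (seen from above), counting the detent clicks, to the third stop from rest, where the pointer faces the third hose port; never turn it on towards the fourth. The knob springs back to rest when let go, so finish while still gripping it and holding it steady on the third stop, with the forceps and the roll of tape on the desk left where they lie.

Things in the scene. Friction and masses are not known exactly. Their poses are not given: they have to be found in the camera images.
- vent_top (a point): centre of the top of the vent valve's plunger: a black mushroom head 30 mm across, 10 mm thick, on a 14 mm steel stem; top 77 mm above the desk at rest. z up. It is pressed straight down, with about 3 N at first and 8 N at the end of its 12 mm stroke, then meets a hard stop; a spring brings it back up.
- vent_plunger (a joint): stroke of the vent plunger in m: 0 up at rest, 0.012 fully home
- vent_valve: vent valve, fixed to the desk: aluminium block 56 x 56 x 40 mm with a steel collar 34 mm across (up to 52 mm) that carries the plunger in its middle; origin at the centre of the block's underside, z up; a brass silencer sticks out 48 mm from the axis along +x, a steel pipe along -x.
- selector_grip (a point): point on the vertical turning axis of the selector knob, 90 mm above the desk, at the height to grip. Black knob: disc 48 mm across (top 66 mm above the desk) with an upright grip bar 13 mm thick, 46 mm long, top 104 mm above the desk; a nose low at one end and a white line on top mark the pointer. x along the bar towards the pointer, y across its two flat faces, z up; turns with the knob.
- selector (a joint): turn of the knob in rad, clockwise from above: 0 at rest (end stop); detent stops each 25 degrees: first 0.436, second 0.873, third 1.309, fourth 1.745; end stop 1.83. A return spring of about 0.1 N m always drives it to 0; the detents add 0.04 to 0.09 N m at most, so the torque is least 6 degrees before each stop, rises through it and is greatest 6 degrees past it.
- selector_valve: selector valve, fixed to the desk: round aluminium turret 84 mm across (foot 104 mm), 58 mm high, the knob on its top; origin at the centre of its underside, z up. Four hose barbs 32 mm above the desk reach 67 mm out from the axis, 25, 0, -25 and -50 degrees from its x axis (first to fourth port); a tick on its top by each, a dot at 50 degrees for the rest position; a steel pipe along -x.
- forceps: steel forceps, 135 x 24 x 10 mm, lying loose on the desk between the two valves; origin at the centre of the underside. Bystander.
- tape_roll: roll of pale tape lying flat, 100 mm across, 25 mm high, loose on the desk behind the forceps; origin at the centre of its underside. Bystander.

How it is judged (in metres and radians):
On the way, in this order (a step that is already met when the one before it is completed fails the run):
1. the vent plunger is pressed fully home while the selector knob is at rest (value of joint vent_plunger above 0.0105 m and value of joint selector below 0.15 rad), for 0.1 s.
2. the plunger is back up, the knob still at rest (value of joint vent_plunger below 0.001 m and value of joint selector below 0.15 rad), for 0.1 s.
3. the knob is held on its third stop (value of joint selector between 1.189 and 1.429 rad), for 0.5 s.
At the end, for the whole second after the job is handed in: the fingers grip the selector knob (more than 2 N) and hold it still within 0.12 rad (7 degrees) of the third stop at 1.309 rad, the vent plunger is fully up again, and the forceps and the tape roll lie within 30 mm of where they were (all of step 3 and velocity of joint selector between -0.15 and 0.15 rad/s and contact force between the fingers and selector above 2 N and value of joint vent_plunger below 0.001 m and distance of each of forceps, tape_roll from where it was at the start of the episode below 0.03 m); the arm keeps its last pose, push and grip.
It fails at once if the knob is turned past the third stop, half-way towards the fourth (value of joint selector above 1.527 rad).
It fails at once if the forceps or the tape roll are disturbed (distance of any of forceps, tape_roll from where it was at the start of the episode above 0.03 m).
It also fails if it takes over 46 s, if anything falls off the work surface, if the arm or the gripper's body presses on something with over 40 N, if the wrist force passes 120 N, or if a joint passes its speed limit or range.

## Robot

A 6-joint arm with a two-finger parallel gripper is mounted at the origin on a cart in front of the work surface, level with it; the furniture and walls round the work are solid. World frame = base frame: x ahead of the robot, y to its left, z up, the work surface at z = 0. Lengths are in m, angles in degrees, forces in N, time in s.
With the tool pointing down it reaches from about 0.35 to 0.875 m from the base axis. Payload 15.5 kg.
Tool frame: the origin (TCP) lies at the very end of the fingers, on their centre line; the grasp point (between the pads) lies 19 mm behind it; z points along the fingers, y is the line along which they close (so a half turn about z gives the same grasp; the last joint's range is limited). The gripper opens to 85 mm and grips with 20 to 120 N. Pads are 22 mm wide; open, the fingers measure 114 mm over their backs; the gripper's body (76 mm by 85 mm) begins 54 mm behind the grasp point. The pads swing forward as they close: fully open they stand 13 mm farther back than shut.
Start: joints at [-73.883, 28.281, 77.091, -0, 74.628, -5.472], TCP at [0.23, -0.581, 0.231] pointing down, gripper open.
Joint ranges: [-166.48, 166.48], [-47.26, 123.95], [12.59, 153.08], [-70.14, 250.14], [6.76, 159.57], [-176.63, 176.63]. Speed limits (degrees/s): [108.29, 108.29, 147.25, 172.46, 172.46, 172.46].

## Interface

Orientations are given as a 3x3 rotation matrix whose columns are the frame's x, y, z axes.
In Python, from rig import ctrl gives the robot as it stands.
- The arm moves only by the tool play_rows, never from a script. Its argument "rows" is a list of rows, each a list of 5 numbers: the opening, from 0 (shut) to 1 (fully open), then the shift along the tool's x, y, z in cm, then the turn about the tool's z in rad. In form: [[hand, dx, dy, dz, twist], ...]. A call has exactly 8 rows; each row shifts and turns the commanded pose from where the row before left it, along the tool's axes as they then stand; what a row does not reach is not made up. A row lasts 1/12 s, in which the tool goes at most 41.7 mm and 7.16 degrees, less where a joint would pass 70% of its speed; a pose out of reach is approached as far as the arm can. A call with a gripper value outside its range is refused whole. The fingers move at their own pace and stop on an object; "grip_force" is the grip in N (left out, the last holds). Time passes only in rows, so rows that do not move let the fingers close, or fill a call up. It gives the time, the measured TCP pose, the force, the opening and the grip force at its end, in the units of the state.
- ctrl.state(): the state, without advancing time (a new reading comes with each control period).
- ctrl.get_image(name): name is "scene" or "side" or "wrist"; returns a dict with "color" (480x640x3 uint8, red, green, blue), "depth" (480x640 float32, m along the optical axis (not along the pixel's ray), 0 where there is no reading), "mtx" (3x3 intrinsics, pixels), "extrinsics" (4x4, takes a point from world to camera coordinates). Camera axes: x right, y up, looking along -z (the intrinsics and any distortion apply to the point x, -y, -z); pixel columns grow to the right and rows downward; lengths in m; the calibration is good to about 2 mm. A picture is of the moment at which its call begins.
- ctrl.hand_in(): hands the job in; it is judged then, once.
Trained networks look in a picture, given as the dict that the camera call returned (one of the last four; its "shot" number tells which), for a name from the list of things; names that differ only in an ending like _2 or _b are one class to them, and where a whole thing is asked for, a point or a joint stands for the part that bears it (a point fixed in the world has none). Each returns a list of dicts, best first, with "score" (0 to 1); they miss things now and then, are a little off and sometimes report something else, mostly with a low value. They report only what shows in the picture. A call takes as long as a camera call.
- ctrl.spot_in(query, picture): "location" ([column, row] in pixels, amid what is visible of it).
The state is a dict: "time": time; "joint_pos": joint angles; "joint_vel": joint speeds; "effort": joint torques, N m; "eef_pos": TCP position; "tcp_rot": TCP orientation; "contact_force": force on the tool from outside, world axes, zero at the start; "ft_torque": the same for the moment, N m; "opening": finger opening in m; "grasp_force": force on a finger pad.
Only numpy, scipy, OpenCV 4.12 (cv2) and the standard library are available. Lean on these libraries where they do the work, as an engineer would, in place of code of your own. Each camera call takes 0.05 s, during which the arm holds its last target. There are 200 camera calls.

## Working session

There is one attempt and no reset: what is moved stays moved. The work goes in short steps, Python scripts to look and compute and a tool call to move; the robot and the scene stay as the last step left them, time stands still between calls to the robot, and variables do not carry over. Pictures are saved under pics/ and viewed, at most 10 in all, crops included, and the job is handed in when it is done.

Besides the shell and the picture viewer there is one more tool, called by a JSON object that holds its "name" and its "arguments". play_rows: Moves the arm, as the interface text tells. Its arguments: {"type":"object","properties":{"rows":{"type":"array","items":{"type":"array","items":{"type":"number"}}},"grip_force":{"type":"number"}},"required":["rows"]}

```bash
mkdir -p pics; cat > h.py <<'E'
import numpy as np, cv2
from rig import ctrl
def snap(n,f):
    p=ctrl.get_image(n); cv2.imwrite(f'pics/{f}.png',p['color'][:,:,::-1]); return p
def ray(p,uv):
    K=np.array(p['mtx']);E=np.array(p['extrinsics'])
    d=np.array([(uv[0]-K[0,2])/K[0,0],-(uv[1]-K[1,2])/K[1,1],-1.])
    R=E[:3,:3];return -R.T@E[:3,3],R.T@d
def atz(p,uv,z):
    c,d=ray(p,uv);return c+d*(z-c[2])/d[2]
def deep(p,uv):
    c,d=ray(p,uv);return c+d*p['depth'][int(round(uv[1])),int(round(uv[0]))]
def cloud(p):
    K=np.array(p['mtx']);E=np.array(p['extrinsics']);v,u=np.mgrid[:480,:640];Z=p['depth']
    d=np.stack([(u-K[0,2])/K[0,0]*Z,-(v-K[1,2])/K[1,1]*Z,-Z],-1)
    return (d-E[:3,3])@E[:3,:3]
E
python3 - <<'E'
from h import *
np.set_printoptions(precision=4,suppress=True)
s=ctrl.state();print(s['time'],s['eef_pos'],s['tcp_rot'],s['opening'])
for n in('scene','side'):
    p=snap(n,n+'0')
    for q in('vent_top','selector_grip','vent_valve','selector_valve','forceps','tape_roll'):
        for r in ctrl.spot_in(q,p)[:2]: print(n,q,round(r['score'],2),np.round(r['location'],1),deep(p,r['location']))
E
```

```text
0.0 [ 0.2298 -0.5808  0.2307] [[ 0.9298  0.368  -0.0004]
 [ 0.368  -0.9298  0.0012]
 [ 0.0001 -0.0013 -1.    ]] 0.08506445891168721
scene vent_top 0.72 [383.1 304.3] [ 0.4585 -0.1663  0.0761]
scene vent_top 0.19 [362.4 247.8] [ 0.648  -0.0207  0.0031]
scene selector_grip 0.57 [201.  218.8] [0.4608 0.1754 0.0828]
scene vent_valve 0.86 [377.1 327.8] [ 0.4477 -0.1662  0.041 ]
scene selector_valve 0.61 [205.7 248.4] [0.4445 0.1541 0.0426]
scene forceps 0.73 [311.8 275.4] [0.5313 0.0044 0.0027]
scene forceps 0.44 [379.7 301.4] [ 0.4599 -0.16    0.0772]
scene tape_roll 0.88 [357.  246.6] [ 0.6501 -0.0085 -0.0006]
side selector_grip 0.6 [266. 302.] [0.4653 0.1933 0.08  ]
side selector_valve 0.71 [265.3 326.3] [0.4362 0.2167 0.0558]
side forceps 0.49 [329.7 281.7] [ 0.5294 -0.0087  0.0005]
side tape_roll 0.56 [297.3 249.6] [ 0.6752 -0.0354  0.0018]
```

View pics/scene0.png

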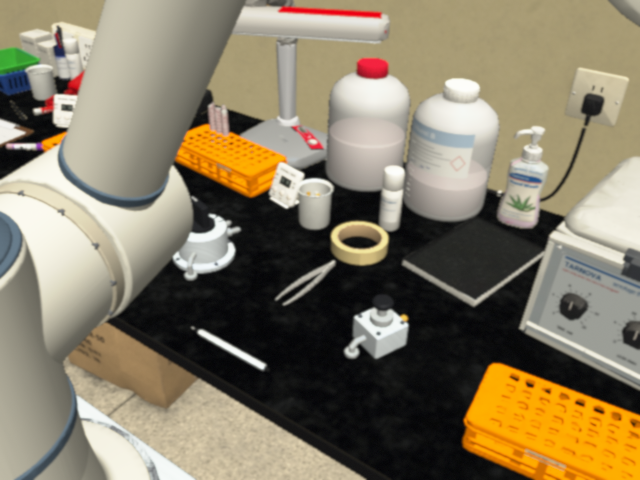

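View pics/side0.png

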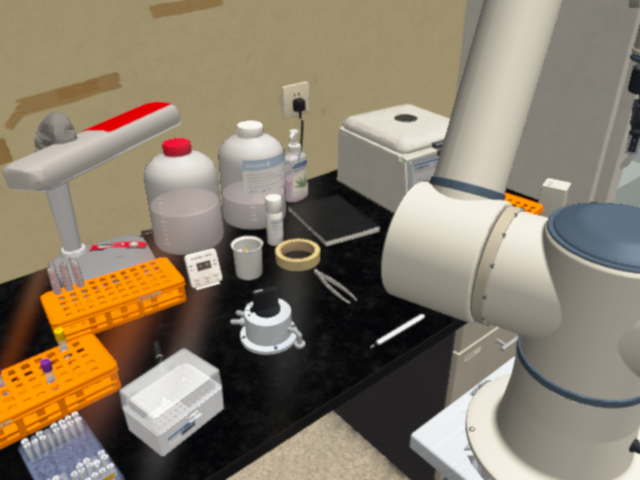

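```bash
python3 - <<'E'
from h import *
np.set_printoptions(precision=4,suppress=True)
for n in('scene','side'):
    p=ctrl.get_image(n);P=cloud(p).reshape(-1,3)
    print(n,'cam',ray(p,(320,240))[0])
    def sel(x,y,r,a,b):
        m=(np.hypot(P[:,0]-x,P[:,1]-y)<r)&(P[:,2]>a)&(P[:,2]<b);return P[m]
    for name,q in(('vent',sel(.46,-.166,.03,.073,.082)),('bar',sel(.46,.18,.04,.099,.11))):
        if len(q)<5: print(name,len(q));continue
        r=cv2.minAreaRect((q[:,:2]*1000).astype(np.float32))
        print(name,len(q),q.mean(0),r)
E
```

```text
scene cam [-0.127  -0.4579  0.6202]
vent 250 [ 0.4627 -0.1639  0.077 ] ((463.87677001953125, -162.82850646972656), (29.03789520263672, 28.660263061523438), 11.989786148071289)
bar 149 [0.4688 0.1858 0.1032] ((470.6402282714844, 189.0771942138672), (48.0765266418457, 14.089578628540039), 74.98542022705078)
side cam [-0.2159  0.6292  0.6699]
vent 0
bar 159 [0.4665 0.1937 0.1033] ((468.53057861328125, 192.54849243164062), (45.53697204589844, 17.89568328857422), 75.57267761230469)
```

The scene picture shows the vent plunger at about (382,303), forceps at (305,282) and tape at (358,243). The side picture shows the selector bar at (266,300). The vent top measures z=0.077 and the bar top 0.103, both as they should be. Next I move over the vent.

{"name": "play_rows", "arguments": {"rows": [[0, 2.3, -1.9, 0, 0], [0, 2.3, -1.9, 0, 0], [0, 2.3, -1.9, 0, 0], [0, 2.3, -1.9, 0, 0], [0, 2.3, -1.9, 0, 0], [0, 2.3, -1.9, 0, 0], [0, 2.3, -1.9, 0, 0], [0, 2.3, -1.9, 0, 0]], "grip_force": 40}}

```text
time: 1.47
eef_pos: [0.3456, -0.3708, 0.2314]
tcp_rot: [[0.93, 0.368, 0.0], [0.368, -0.93, -0.0], [0.0, 0.0, -1.0]]
contact_force: [0.2, 0.0, -0.5]
opening: 0.0001
grasp_force: 0.0
```

{"name": "play_rows", "arguments": {"rows": [[0, 2.3, -1.9, 0, 0], [0, 2.3, -1.9, 0, 0], [0, 2.3, -1.9, 0.5, 0], [0, 2.3, -1.9, 1, 0], [0, 2.3, -1.9, 2, 0], [0, 2.3, -1.9, 2, 0], [0, 2.3, -1.9, 2, 0], [0, 2.3, -1.9, 2, 0]]}}

```text
time: 2.13
eef_pos: [0.4609, -0.1618, 0.1357]
tcp_rot: [[0.93, 0.368, 0.001], [0.368, -0.93, -0.0], [0.001, 0.001, -1.0]]
contact_force: [-0.4, -0.8, 0.5]
opening: -0.0001
grasp_force: 0.0
```

```bash
python3 - <<'E'
from h import *
np.set_printoptions(precision=4,suppress=True)
s=ctrl.state();print(s['time'],s['eef_pos'],s['tcp_rot'],s['opening'],s['joint_pos'],s['contact_force'])
R=np.array(s['tcp_rot']);
for n in('side','wrist'):
    p=snap(n,n+'1')
    for q in('vent_top','selector_grip'):
        for r in ctrl.spot_in(q,p)[:2]:
            print(n,q,round(r['score'],2),np.round(r['location'],1),deep(p,r['location']))
    P=cloud(p).reshape(-1,3)
    for nm,c,r,a,b in(('vent',(.463,-.163),.03,.073,.082),('bar',(.47,.19),.04,.099,.11)):
        q=P[(np.hypot(P[:,0]-c[0],P[:,1]-c[1])<r)&(P[:,2]>a)&(P[:,2]<b)]
        if len(q)>9:print(nm,len(q),q.mean(0),cv2.minAreaRect((q[:,:2]*1000).astype(np.float32)))
print('to vent',R.T@(np.array([.4635,-.163,.077])-s['eef_pos']))
E
```

```text
2.1333 [ 0.4609 -0.1618  0.1357] [[ 0.9299  0.3679  0.0008]
 [ 0.3679 -0.9299 -0.0004]
 [ 0.0006  0.0007 -1.    ]] -0.00012716199511297058 [-26.3489  24.8514 102.5519   0.0004  52.5459  42.0659] [-0.4202 -0.7591  0.4556]
side selector_grip 0.94 [266.4 303.5] [0.4625 0.1945 0.0789]
side selector_grip 0.74 [267.2 327.2] [0.4346 0.2141 0.0535]
bar 162 [0.4664 0.1939 0.1033] ((467.9028625488281, 192.7448272705078), (45.568824768066406, 15.885298728942871), 75.00909423828125)
wrist vent_top 0.81 [326.6 246.7] [ 0.4673 -0.1614  0.0771]
vent 2170 [ 0.4661 -0.1604  0.0765] ((465.4195251464844, -160.951171875), (29.237600326538086, 28.949974060058594), 87.0998764038086)
to vent [0.0019 0.002  0.0587]
```

{"name": "play_rows", "arguments": {"rows": [[0, 0.2, 0.05, 1.5, 0], [0, 0.2, 0.05, 1.5, 0], [0, 0, 0, 1.5, 0], [0, 0, 0, 1, 0], [0, 0, 0, 0.5, 0], [0, 0, 0, 0.4, 0], [0, 0, 0, 0.3, 0], [0, 0, 0, 0.2, 0]]}}

```text
time: 3.1
eef_pos: [0.4645, -0.1633, 0.0678]
tcp_rot: [[0.93, 0.367, 0.001], [0.367, -0.93, -0.001], [0.0, 0.001, -1.0]]
contact_force: [-2.6, -2.5, 7.1]
opening: 0.0003
grasp_force: 3.3
```

{"name": "play_rows", "arguments": {"rows": [[0, 0, 0, 0.1, 0], [0, 0, 0, 0.1, 0], [0, 0, 0, 0.1, 0], [0, 0, 0, 0.05, 0], [0, 0, 0, 0.05, 0], [0, 0, 0, 0, 0], [0, 0, 0, 0, 0], [0, 0, 0, 0, 0]]}}

```text
time: 3.77
eef_pos: [0.4646, -0.1633, 0.0648]
tcp_rot: [[0.93, 0.368, 0.002], [0.368, -0.93, -0.001], [0.001, 0.002, -1.0]]
contact_force: [-8.0, -2.7, 25.1]
opening: 0.0002
grasp_force: 12.6
```

{"name": "play_rows", "arguments": {"rows": [[0, 0, 0, -0.5, 0], [0, 0, 0, -1, 0], [0, 0, 0, -2, 0], [0, 0, 0, -3, 0], [0, 0, 0, -3, 0], [0, 0, 0, -2, 0], [0, 0, 0, -1, 0], [0.5, 0, 0, 0, 0]]}}

```text
time: 4.43
eef_pos: [0.4657, -0.1633, 0.1912]
tcp_rot: [[0.93, 0.368, 0.005], [0.368, -0.93, -0.002], [0.004, 0.004, -1.0]]
contact_force: [0.8, -0.5, 0.6]
opening: 0.0105
grasp_force: 0.0
```

{"name": "play_rows", "arguments": {"rows": [[1, 1.1, -2.7, 0, 0], [1, 1.1, -2.7, 0, 0], [1, 1.1, -2.7, 0, 0], [1, 1.1, -2.7, 0, 0], [1, 1.1, -2.7, 0, 0], [1, 1.1, -2.7, 0, 0], [1, 1.1, -2.7, 0, 0], [1, 1.1, -2.7, 0, 0]]}}

```text
time: 5.1
eef_pos: [0.4664, 0.072, 0.1879]
tcp_rot: [[0.93, 0.368, -0.0], [0.368, -0.93, 0.0], [-0.0, -0.0, -1.0]]
contact_force: [0.4, -0.3, 0.6]
opening: 0.0855
grasp_force: 0.0
```

{"name": "play_rows", "arguments": {"rows": [[1, 1.1, -2.7, 0, 0], [1, 1.1, -2.7, 0, 0], [1, 1.1, -2.7, 0, 0], [1, 1.1, -2.7, 0, 0], [1, 0, 0, 0, -0.1], [1, 0, 0, 0, -0.1], [1, 0, 0, 0, -0.1], [1, 0, 0, 0, -0.1]]}}

```text
time: 5.77
eef_pos: [0.4677, 0.1874, 0.1877]
tcp_rot: [[0.709, 0.705, -0.0], [0.705, -0.709, -0.0], [-0.0, -0.0, -1.0]]
contact_force: [0.5, -1.4, -0.4]
opening: 0.0856
grasp_force: 0.0
```

{"name": "play_rows", "arguments": {"rows": [[1, 0, 0, 0, -0.1], [1, 0, 0, 0, -0.1], [1, 0, 0, 0, -0.1], [1, 0, 0, 0, -0.1], [1, 0, 0, 0, -0.1], [1, 0, 0, 0, -0.03], [1, 0, 0, 0, 0], [1, 0, 0, 0, 0]]}}

```text
time: 6.43
eef_pos: [0.4678, 0.1872, 0.1879]
tcp_rot: [[0.263, 0.965, -0.0], [0.965, -0.263, -0.0], [-0.0, -0.0, -1.0]]
contact_force: [0.8, -0.3, 1.1]
opening: 0.0856
grasp_force: 0.0
```

```bash
python3 - <<'E'
from h import *
np.set_printoptions(precision=4,suppress=True)
s=ctrl.state();print(s['time'],s['eef_pos'],s['tcp_rot'],s['opening'],s['joint_pos'],s['contact_force'])
p=snap('wrist','wrist2')
for q in('selector_grip',):
    for r in ctrl.spot_in(q,p)[:2]: print(q,round(r['score'],2),np.round(r['location'],1),deep(p,r['location']))
P=cloud(p).reshape(-1,3)
for nm,r,a,b in(('bar',.04,.099,.11),('disc',.035,.062,.069)):
    q=P[(np.hypot(P[:,0]-.469,P[:,1]-.191)<r)&(P[:,2]>a)&(P[:,2]<b)]
    if len(q)>9:print(nm,len(q),q.mean(0),cv2.minAreaRect((q[:,:2]*1000).astype(np.float32)))
p=ctrl.get_image('scene');P=cloud(p).reshape(-1,3)
q=P[(np.hypot(P[:,0]-.4645,P[:,1]+.163)<.03)&(P[:,2]>.06)];print('vent top z',np.percentile(q[:,2],[50,90]) if len(q) else 0)
E
```

```text
6.4333 [0.4678 0.1872 0.1879] [[ 0.2626  0.9649 -0.0004]
 [ 0.9649 -0.2626 -0.    ]
 [-0.0001 -0.0003 -1.    ]] 0.08559875588350845 [15.0106 21.6314 97.0934  0.0038 61.2955 30.2347] [ 0.7561 -0.2648  1.1417]
selector_grip 0.96 [324.9 225.7] [0.4732 0.1986 0.105 ]
bar 1510 [0.471  0.1925 0.1037] ((470.72906494140625, 191.524169921875), (45.75540542602539, 12.442699432373047), 74.97994232177734)
disc 2158 [0.4701 0.1907 0.066 ] ((469.9634704589844, 189.7125701904297), (47.735347747802734, 47.06806182861328), 30.491445541381836)
vent top z [0.077  0.0787]
```

View pics/wrist2.png

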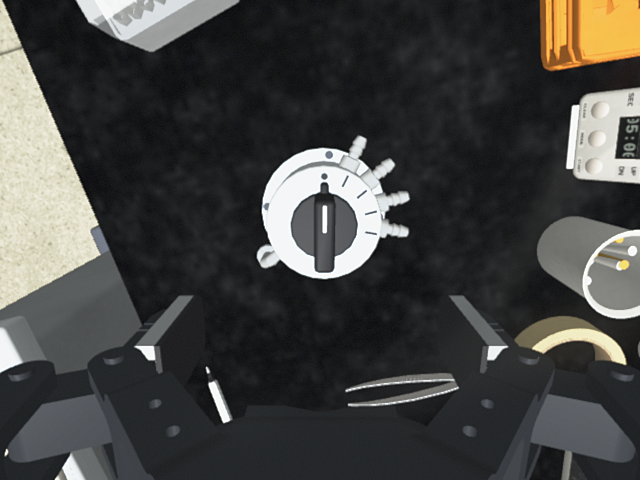

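The wrist picture shows the knob at (324,225). Its pointer is on the rest dot (324,178) and the ports lie clockwise from it at (360,145) to (398,230). The fingers are square to the bar, so I descend and grip.

{"name": "play_rows", "arguments": {"rows": [[0.6, 0.2, 0.05, 1, 0], [0.6, 0.2, 0.05, 2, 0], [0.6, 0, 0, 2, 0], [0.6, 0, 0, 2, 0], [0.6, 0, 0, 2, 0], [0.6, 0, 0, 1.5, 0], [0.6, 0, 0, 0.7, 0], [0.6, 0, 0, 0.2, 0]], "grip_force": 60}}

```text
time: 7.25
eef_pos: [0.4692, 0.1908, 0.0728]
tcp_rot: [[0.261, 0.965, -0.002], [0.965, -0.261, -0.001], [-0.001, -0.002, -1.0]]
contact_force: [-0.5, -0.7, -0.6]
opening: 0.0512
grasp_force: 0.0
```

{"name": "play_rows", "arguments": {"rows": [[0.4, 0, 0, 0, 0], [0.3, 0, 0, 0, 0], [0.2, 0, 0, 0, 0], [0, 0, 0, 0, 0], [0, 0, 0, 0, 0], [0, 0, 0, 0, 0], [0, 0, 0, 0, 0], [0, 0, 0, 0, 0]]}}

```text
time: 7.92
eef_pos: [0.4708, 0.191, 0.0752]
tcp_rot: [[0.261, 0.965, 0.002], [0.965, -0.261, 0.0], [0.001, 0.002, -1.0]]
contact_force: [1.3, -1.1, 7.6]
opening: 0.012
grasp_force: 59.1
```

{"name": "play_rows", "arguments": {"rows": [[0, 0, 0, 0, 0.08], [0, 0, 0, 0, 0.08], [0, 0, 0, 0, 0.08], [0, 0, 0, 0, 0.08], [0, 0, 0, 0, 0.08], [0, 0, 0, 0, 0.08], [0, 0, 0, 0, 0], [0, 0, 0, 0, 0]]}}

```text
time: 8.58
eef_pos: [0.4716, 0.1907, 0.0753]
tcp_rot: [[0.677, 0.736, 0.004], [0.736, -0.677, 0.0], [0.002, 0.003, -1.0]]
contact_force: [6.3, -7.3, 3.5]
opening: 0.0119
grasp_force: 58.8
```

```bash
python3 - <<'E'
from h import *
s=ctrl.state();R=np.array(s['tcp_rot']);print(np.degrees(np.arctan2(R[1,0],R[0,0])),s['eef_pos'],s['ft_torque'],s['contact_force'],s['opening'],s['grasp_force'])
E
```

```text
47.352390983197694 [0.47159117 0.19066959 0.07526139] [-1.2065303  -0.88142414  0.19308824] [ 6.26948235 -7.29980372  3.48626234] 0.011944679986614819 58.84970247745514
```

{"name": "play_rows", "arguments": {"rows": [[0, 0, 0, 0, 0.08], [0, 0, 0, 0, 0.08], [0, 0, 0, 0, 0.08], [0, 0, 0, 0, 0.08], [0, 0, 0, 0, 0.08], [0, 0, 0, 0, 0.08], [0, 0, 0, 0, 0.08], [0, 0, 0, 0, 0.08]]}}

```text
time: 9.25
eef_pos: [0.4722, 0.1898, 0.0753]
tcp_rot: [[0.983, 0.183, 0.004], [0.183, -0.983, -0.001], [0.004, 0.002, -1.0]]
contact_force: [10.4, -20.9, 2.6]
opening: 0.012
grasp_force: 58.9
```

```bash
python3 - <<'E'
from h import *
s=ctrl.state();R=np.array(s['tcp_rot']);print(np.degrees(np.arctan2(R[1,0],R[0,0])),s['eef_pos'],s['ft_torque'],s['contact_force'],s['opening'],s['grasp_force'])
E
```

```text
10.524108817712753 [0.47216814 0.18980335 0.07528648] [-3.54190848 -1.82648173  0.13827298] [ 10.36183163 -20.88506898   2.60781402] 0.011951291528730477 58.8920921087265
```

{"name": "play_rows", "arguments": {"rows": [[0, 0.05, 0.1, 0, 0.05], [0, 0, 0.05, 0, 0.05], [0, 0, 0, 0, 0.05], [0, 0, 0, 0, 0.035], [0, 0, 0, 0, 0], [0, 0, 0, 0, 0], [0, 0, 0, 0, 0], [0, 0, 0, 0, 0]]}}

```text
time: 9.92
eef_pos: [0.4723, 0.1892, 0.0753]
tcp_rot: [[1.0, 0.002, 0.003], [0.002, -1.0, -0.0], [0.003, 0.0, -1.0]]
contact_force: [5.6, -8.9, 3.7]
opening: 0.0118
grasp_force: 59.4
```

```bash
python3 - <<'E'
from h import *
s=ctrl.state();R=np.array(s['tcp_rot']);print(np.degrees(np.arctan2(R[1,0],R[0,0])),s['eef_pos'],s['ft_torque'],s['contact_force'],s['opening'],s['grasp_force'])
p=snap('wrist','wrist3'); cv2.imwrite('pics/w3.png',cv2.resize(p['color'][130:430,160:560,::-1],(800,600)))
E
```

```text
0.12294072930426717 [0.47230705 0.18919113 0.07526399] [-1.4409762  -1.00274527  0.065089  ] [ 5.60135609 -8.85279986  3.6678658 ] 0.011838325513618396 59.426870942115784
```

View pics/w3.png

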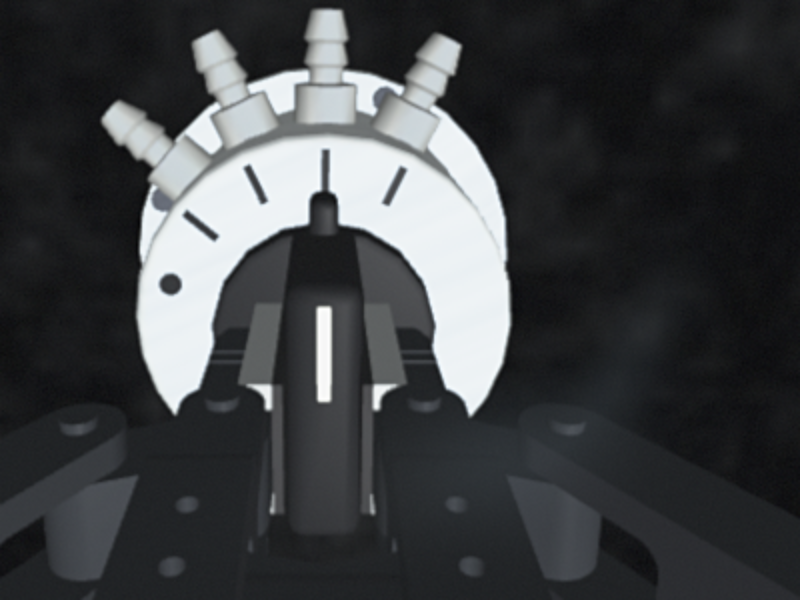

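The pointer nose (323,205) lines up exactly with the third tick (325,170) and third port, between the fingers. I hold here to complete the dwell, then hand in.

{"name": "play_rows", "arguments": {"rows": [[0, 0, 0, 0, 0], [0, 0, 0, 0, 0], [0, 0, 0, 0, 0], [0, 0, 0, 0, 0], [0, 0, 0, 0, 0], [0, 0, 0, 0, 0], [0, 0, 0, 0, 0], [0, 0, 0, 0, 0]]}}

```text
time: 10.63
eef_pos: [0.4723, 0.1892, 0.0752]
tcp_rot: [[1.0, 0.002, 0.003], [0.002, -1.0, -0.0], [0.003, 0.0, -1.0]]
contact_force: [4.8, -8.5, 3.4]
opening: 0.0118
grasp_force: 59.4
```

```bash
python3 - <<'E'
from h import *
s=ctrl.state();R=np.array(s['tcp_rot']);print(np.degrees(np.arctan2(R[1,0],R[0,0])),s['grasp_force'],s['joint_vel'])
print(ctrl.hand_in())
E
```

```text
0.1237917683833699 59.42709803581238 [-0.01342307  0.02283992  0.03868215  0.0334391   0.09527294  0.05724403]
the job is handed in; nothing more can be done
None
```

I handed the job in at 10.6 s, and no verdict came back: the vent plunger was pressed to its stop and came back up, and the selector knob is gripped (59 N) and steady on the third stop, with no contact with the forceps or tape seen on the way.

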